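# Peel the top drip tray off the stuck stack and hold it over the box

## Robot

A 6-joint arm with a two-finger parallel gripper is mounted at the origin on a cart in front of the work surface, level with it; the furniture and walls round the work are solid. World frame = base frame: x ahead of the robot, y to its left, z up, the work surface at z = 0. Lengths are in m, angles in rad, forces in N, time in s.
With the tool pointing down it reaches from about 0.375 to 0.975 m from the base axis. Payload 3.8 kg.
Tool frame: the origin (TCP) lies midway between the tips of the shut fingers; the grasp point (between the pads) lies 19 mm behind it; z points along the fingers, y is the line along which they close (so a half turn about z gives the same grasp; the last joint's range is limited). The gripper opens to 85 mm and grips with 20 to 120 N. Pads are 22 mm wide; open, the fingers measure 114 mm over their backs; the gripper's body (76 mm by 85 mm) begins 54 mm behind the grasp point. The pads swing forward as they close: fully open they stand 13 mm farther back than shut.
Start: joints at [-0.037, 0.264, 1.604, -0, 1.274, -0.037], TCP at [0.675, -0, 0.231] pointing down, gripper open.
Joint ranges: [-2.63, 2.63], [-0.94, 2.18], [0.31, 2.57], [-1.31, 4.45], [0, 2.66], [-2.55, 2.55]. Speed limits (rad/s): [2.57, 2.57, 3.14, 3.14, 3.14, 3.14].

## Interface

Orientations are given as a rotation vector (axis times angle).
In Python, from rig import env gives the robot as it stands. Calls block until the motion is done:
- env.movep(position, orientation): joint-space move of the TCP to a pose.
- env.move_straight(position, attitude=None, max_speed=0.15, force_limit=None): straight line of the TCP; attitude=None keeps the orientation; max_speed is the mean speed in m/s. With force_limit (N) it stops when the force on the tool has changed by that much, and returns True; else False.
- env.set_joints(angles): joint-space move.
- env.command_gripper(opening): opening from 0.0 (shut) to 1.0 (fully open); the grip force is fixed at half the most; returns when the fingers have stopped.
- env.pause(seconds).
- env.ik(position, orientation): joint angles nearest the present ones, or None.
- env.observe(): the state.
- env.snapshot(name): name is "scene" or "side" or "wrist"; returns the picture (384x512x3 uint8, red, green, blue); there is no depth.
- env.camera_model(name): a dict with "fx", "fy", "cx", "cy" (pixels), "rvec" (rotation vector, rad) and "tvec" (3), from world to camera coordinates, as OpenCV has them. Camera axes: x right, y down, z forward; pixel columns grow to the right and rows downward; lengths in m; the calibration is good to about 2 mm. A picture is of the moment at which its call begins: read the wrist's pose just before it. camera_model takes no time and is no camera call; for the wrist camera it gives the pose at the moment of the call.
A pose or a line that the arm cannot do raises env.Unreachable and nothing moves.
- env.hand_in(): hands the job in; it is judged then, once.
The state is a dict: "time_s": time; "qpos": joint angles; "qvel": joint speeds; "joint_torque": joint torques, N m; "ee_pos": TCP position; "ee_rot": TCP orientation; "contact_force": force on the tool from outside, world axes, zero at the start; "moment": the same for the moment, N m; "grip_width": opening from 0.0 (shut) to 1.0 (fully open); "grasp_force": force on a finger pad.
Only numpy, scipy, OpenCV 4.12 (cv2) and the standard library are available. Lean on these libraries where they do the work, as an engineer would, in place of code of your own. Each camera call takes 0.05 s, during which the arm holds its last target. There are 200 camera calls.

## Task

Press the sprung hold-down bar on the tray fixture down until its catch holds it, then peel the top tray off the stack by its upright ear: raise the ear corner first, with the corner diagonally opposite still seated, so that the lower trays stay down in the fixture. Carry the tray over the open green box and finish while holding it in the gripper, level and still, about a hand's breadth above the box's rim over its middle, so that I can brush it clean; do not put it down or let go, and leave the carton, the tin and the jar alone.

Things in the scene. Friction and masses are not known exactly. Their poses are not given: they have to be found in the camera images.
- fixture: dark steel fixture plate fixed on the bench, 200 x 235 x 8 mm, with stops round the tray stack, two hooks over the lower trays' rim at the +y end and the hold-down bar over their rim at the -y end. Origin on the bench under the middle of the tray stack, x away from the robot at yaw 0, y left, z up. Its tallest fixed part is 70 mm high.
- bar (a joint): angle of the hold-down bar, rad: 0 = raised by its spring (it slopes up toward the robot), 0.45 = down on the lower trays' rim. Its hinge lies along the fixture's y through fixture point (0.080, -0.086, 0.047) m; the bar runs from there to -x. The spring resists with about 5 N at the paddle; at 0.45 the catch snaps over it and holds it down (0.43 to 0.45); let go earlier, it springs up.
- bar_paddle (a point): middle of the top face of the black paddle (44 x 26 mm, the longer side along the bar) at the bar's free end, 172 mm from the hinge: press it down with closed fingers. Its height goes from about 129 mm (raised) to 55 mm (down) above the bench, and it moves about 14 mm toward the robot. Its axes turn with the bar and are the fixture's when the bar is raised.
- lower_trays: the lower trays, two bare metal trays pressed together as one, loose, 0.2 kg, rim 124 (x) x 184 (y) mm, 33 mm high, standing on the fixture plate. Origin at the middle of the stack, on the underside (8 mm above the bench), axes as the fixture's. At x = +-62, y = +-38 mm stand four spring clips, up to 58 mm above this origin, with round nubs that lap over the top tray's rim.
- top_tray: the top tray, bare metal with sloping walls, rim 100 (x) x 140 (y) mm, 24 mm deep, about 0.15 kg, nested in the lower trays, underside 26 mm and rim 50 mm above the bench at the start. Origin at the middle of its underside, axes as the fixture's at the start. It sticks: four clips (at x = +-50, y = +-38 mm) each hold its rim with about 4 N and let go when that part of the rim has risen 6 mm.
- tray_ear (a point): the grip on the top tray: an upright bare metal ear at its +x +y corner, 10 mm thick (12 mm bead on top), 28 mm long, along the diagonal (45 degrees from the tray's x toward its y): pinch it with the fingers closing at 135 degrees from the tray's x. This point is mid-ear, (57, 77, 46) mm from the tray's origin; the ear reaches from 22 mm below (rim level) to 18 mm above it.
- ear_corner (a point): the rim corner of the top tray at the ear, (50, 70, 21) mm from the tray's origin
- far_corner (a point): the rim corner of the top tray diagonally across from the ear, (-50, -70, 21) mm from the tray's origin: it stays seated while the ear corner is raised
- tray_middle (a point): the middle of the underside of the top tray (its origin)
- green_bin: open green box, 201 (x) x 285 (y) mm, 66 mm high, fixed to the bench, empty; origin under its middle, on the bench
- carton: small standing cardboard carton, 51 x 70 x 122 mm, loose; a bystander. Origin at the middle of its underside
- tin: round tin, 67 mm across, 58 mm high, loose; a bystander. Origin at the middle of its underside
- jar: round glass jar of washers, 71 mm across, 100 mm high, loose; a bystander. Origin at the middle of its underside

How it is judged:
On the way, in this order (a step that is already met when the one before it is completed fails the run):
1. the hold-down bar is down and its catch holds it (value of joint bar above 0.42 rad), for 0.3 s.
2. the ear corner is raised at least 20 mm in the stack while the opposite corner is still seated (raised under 8 mm) (z of ear_corner in the frame of lower_trays above 0.059 m and z of far_corner in the frame of lower_trays below 0.047 m and value of joint bar above 0.42 rad), for 0.1 s.
At the end, for the whole second after the job is handed in: The still gripper holds the top tray, level within 0.2 rad, underside 110 to 240 mm above the bench (44 to 174 above the box's rim), its middle within 40 mm of the box's middle; the bar is caught down (over 0.42 rad) and the lower trays sit in the fixture (horizontal distance between tray_middle and green_bin below 0.04 m and height (world z) of tray_middle between 0.11 and 0.24 m and angle between top_tray's own z axis and vertical below 0.2 rad and linear speed of top_tray below 0.03 m/s and contact force between the fingers and top_tray above 2 N and contact force between top_tray and green_bin below 0.1 N and value of joint bar above 0.42 rad and z of lower_trays in the frame of fixture below 0.012 m and angle between lower_trays's own z axis and vertical below 0.05 rad); the arm keeps its last pose, push and grip.
It fails at once if the lower trays are lifted out of place (raised by 8 mm or tipped 0.08 rad) (z of lower_trays in the frame of fixture above 0.016 m or angle between lower_trays's own z axis and vertical above 0.08 rad).
It fails at once if the carton, the tin or the jar is moved by more than 30 mm (distance of any of carton, tin, jar from where it was at the start of the episode above 0.03 m).
It also fails if it takes over 56 s, if anything falls off the work surface, if the arm or the gripper's body presses on something with over 40 N, if the wrist force passes 120 N, or if a joint passes its speed limit or range.

## Working session

There is one attempt and no reset: what is moved stays moved. The work goes in short steps, each a Python script; the robot and the scene stay as the last script left them, time stands still between calls to the robot, and variables do not carry over. Pictures are saved under pics/ and viewed, at most 10 in all, crops included, and the job is handed in when it is done.

```bash
mkdir -p pics; ls
python3 - <<'E'
from rig import env
import cv2
for n in ("scene","side"):
    cv2.imwrite(f"pics/{n}0.png",cv2.resize(env.snapshot(n)[:,:,::-1],(800,600),interpolation=cv2.INTER_CUBIC))
    print(n,env.camera_model(n))
print(env.observe())
E
```

```text
pics
scene {'fx': 406.4036966210996, 'fy': 406.4036966210996, 'cx': 258.9021940479094, 'cy': 190.13308124126402, 'rvec': array([ 0.79486283, -2.62933922,  1.06082418]), 'tvec': array([0.52562518, 0.32625454, 0.897708  ])}
side {'fx': 472.47930464838254, 'fy': 472.47930464838254, 'cx': 250.4824196085251, 'cy': 185.29647227897914, 'rvec': array([ 2.31811742,  0.04069855, -0.00446463]), 'tvec': array([-0.62931131,  0.0421526 ,  1.475239  ])}
{'time_s': 0.1, 'qpos': array([-3.68936651e-02,  2.64649244e-01,  1.60524230e+00,  2.91184966e-05,
        1.27369265e+00, -3.69368337e-02]), 'qvel': array([-0.00081211, -0.00176816, -0.00325913, -0.00119907, -0.00079814,
       -0.00059199]), 'joint_torque': array([ 2.96398039e-04, -5.16707003e+01, -3.68589377e+01,  1.30520286e-05,
        6.22219843e-03,  5.24967299e-05]), 'ee_pos': array([6.74342161e-01, 3.63954437e-05, 2.30103145e-01]), 'ee_rot': array([-2.22035731e+00, -2.22043417e+00,  2.09587729e-03]), 'contact_force': array([-0.76470472, -0.21607253,  0.71995818]), 'moment': array([-0.04974995,  0.00201033,  0.00573762]), 'grasp_force': 0.0, 'grip_width': 0.9956719142970466}
```

View pics/scene0.png

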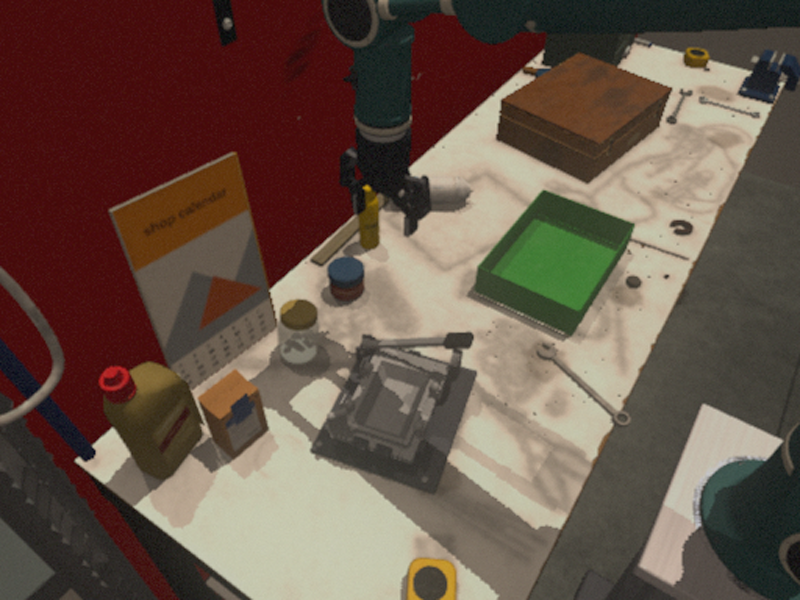

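View pics/side0.png

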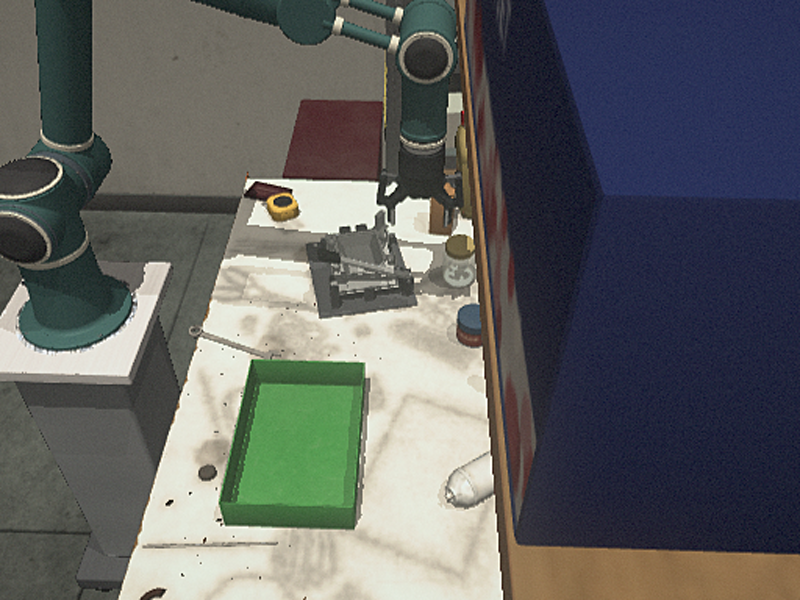

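The scene picture shows the fixture plate with corners near (315,452), (434,492) and (477,373), and the paddle at (458,340). In the side picture the plate corners are near (320,317), (417,304) and (307,243), and the box rim's far corners are at (249,362) and (365,362).

```bash
cat > h.py <<'E'
import numpy as np, cv2
def KRT(m):
    K=np.array([[m['fx'],0,m['cx']],[0,m['fy'],m['cy']],[0,0,1]]); return K,cv2.Rodrigues(np.array(m['rvec']))[0],np.array(m['tvec'])
def back(m,uv,z):
    K,R,t=KRT(m); d=R.T@np.linalg.inv(K)@np.array([uv[0],uv[1],1.]); c=-R.T@t
    return c+d*(z-c[2])/d[2]
def proj(m,P):
    K,R,t=KRT(m); p=(K@(R@np.atleast_2d(P).T+t[:,None])).T; return p[:,:2]/p[:,2:]
def down(yaw): # tool z down, tool y axis along world angle yaw (line)
    y=np.array([np.cos(yaw),np.sin(yaw),0]); z=np.array([0,0,-1.]); x=np.cross(y,z)
    return cv2.Rodrigues(np.stack([x,y,z],1))[0].ravel()
E
python3 - <<'E'
from rig import env
from h import *
np.set_printoptions(precision=3,suppress=True)
for n,L in (("scene",[((315,452),.008),((434,492),.008),((477,373),.008),((458,340),.129),((545,193),.066),((634,230),.066),((477,267),.066),((568,333),0)]),
 ("side",[((320,317),.008),((417,304),.008),((307,243),.008),((397,273),.129),((249,362),.066),((365,362),.066),((221,525),0),((355,527),0),((384,215),.09)])):
    m=env.camera_model(n)
    for uv,z in L: print(n,uv,back(m,np.array(uv)*.64,z))
c=env.camera_model("wrist"); K,R,t=KRT(c); o=env.observe()
print("wristcam",-R.T@t,R,c['fx'],o['ee_pos'])
E
```

```text
scene (315, 452) [0.613 0.271 0.008]
scene (434, 492) [0.429 0.226 0.008]
scene (477, 373) [0.481 0.004 0.008]
scene (458, 340) [0.501 0.052 0.129]
scene (545, 193) [ 0.571 -0.442  0.066]
scene (634, 230) [ 0.377 -0.432  0.066]
scene (477, 267) [ 0.58  -0.166  0.066]
scene (568, 333) [ 0.39  -0.172  0.   ]
side (320, 317) [ 0.489 -0.006  0.008]
side (417, 304) [0.68  0.039 0.008]
side (307, 243) [0.437 0.222 0.008]
side (397, 273) [ 0.639 -0.006  0.129]
side (249, 362) [ 0.385 -0.18   0.066]
side (365, 362) [ 0.588 -0.172  0.066]
side (221, 525) [ 0.382 -0.455  0.   ]
side (355, 527) [ 0.588 -0.451  0.   ]
side (384, 215) [0.606 0.223 0.09 ]
wristcam [0.676 0.065 0.373] [[ 1.    -0.001 -0.002]
 [-0.    -0.965  0.262]
 [-0.002 -0.262 -0.965]] 284.343270208962 [0.674 0.    0.23 ]
```

Run:
```python
from rig import env
from h import *
env.movep([.55,.20,.33],down(0.0))
m=env.camera_model("wrist"); im=env.snapshot("wrist"); np.save("m1.npy",m)
cv2.imwrite("pics/w1.png",cv2.resize(im[:,:,::-1],(800,600),interpolation=cv2.INTER_CUBIC))
o=env.observe(); print(o['ee_pos'],o['qpos'],o['time_s'])
```

```text
[0.55033487 0.19889017 0.32877129] [ 3.04607137e-01  5.02175634e-02  1.67180765e+00 -6.43747344e-04
  1.42122552e+00  3.05880404e-01] 1.15
```

View pics/w1.png

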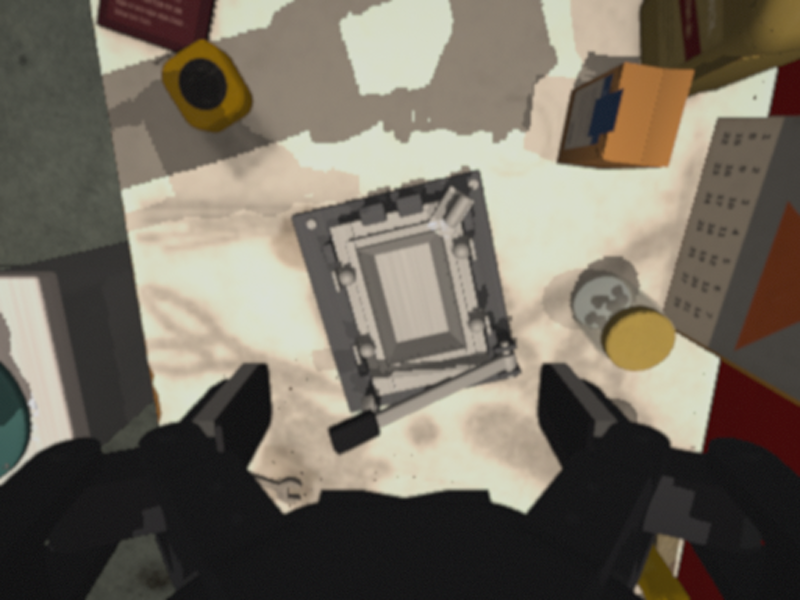

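The wrist picture shows four clip nubs at (347,274), (463,247), (478,318) and (366,346), the ear top around (456,205), the paddle centre at (354,432), and three plate corners at (294,214), (478,171) and (520,372).

Run:
```python
from h import *
from scipy.optimize import least_squares
np.set_printoptions(precision=4,suppress=True)
m=np.load("m1.npy",allow_pickle=True).item()
B=lambda uv,z: back(m,np.array(uv)*.64,z)
nub=np.array([B(u,.062) for u in ((347,274),(463,247),(478,318),(366,346))])
print("nubs",nub[:,:2]); print("center",nub.mean(0))
yv=(nub[0]+nub[1]-nub[2]-nub[3])[:2]/2; xv=(nub[1]+nub[2]-nub[0]-nub[3])[:2]/2
print("len",np.linalg.norm(xv),np.linalg.norm(yv),"yaw",np.arctan2(xv[1],xv[0]),np.arctan2(-yv[0],yv[1]))
yaw=(np.arctan2(xv[1],xv[0])+np.arctan2(-yv[0],yv[1]))/2
R=np.array([[np.cos(yaw),-np.sin(yaw)],[np.sin(yaw),np.cos(yaw)]]);c=nub.mean(0)[:2]
for n,u,z in (("plate",(294,214),.008),("plate",(478,171),.008),("plate",(520,372),.008),("paddle",(354,432),.129),("eartop",(457,206),.09),("earbase",(441,227),.05),("hinge",(510,350),.06)):
    p=B(u,z)[:2]; print(n,p,R.T@(p-c))
```

```text
nubs [[0.4971 0.1745]
 [0.6057 0.2   ]
 [0.6226 0.1307]
 [0.5133 0.1018]]
center [0.5597 0.1518 0.062 ]
len 0.11230998986757035 0.07289507246056176 yaw 0.24503175763065269 0.22916347592402628
plate [0.4375 0.2259] [-0.1013  0.1008]
plate [0.6254 0.2684] [0.0912 0.0979]
plate [0.6825 0.0486] [ 0.0951 -0.1291]
paddle [0.5072 0.0481] [-0.0754 -0.0884]
eartop [0.5958 0.2393] [0.0556 0.0766]
earbase [0.5859 0.2172] [0.0408 0.0574]
hinge [0.6562 0.0966] [ 0.0809 -0.0762]
```

```bash
cat >> h.py <<'E'
FC=np.array([.5590,.1513]); YAW=.237
def W(x,y,z):
    c,s=np.cos(YAW),np.sin(YAW); return np.array([FC[0]+c*x-s*y,FC[1]+s*x+c*y,z])
E
python3 - <<'E'
from rig import env
from h import *
np.set_printoptions(precision=4,suppress=True)
r=down(YAW)
env.command_gripper(0)
env.movep(W(-.078,-.087,.20),r)
env.move_straight(W(-.078,-.087,.142),max_speed=.1)
print(env.move_straight(W(-.092,-.087,.066),max_speed=.06,force_limit=40),env.observe()['ee_pos'],env.observe()['contact_force'])
print(env.move_straight(W(-.093,-.087,.044),max_speed=.03,force_limit=30))
o=env.observe();print(o['ee_pos'],o['contact_force'],o['time_s'])
cv2.imwrite("pics/s1.png",env.snapshot("side")[90:240,150:350,::-1].repeat(3,0).repeat(3,1))
env.pause(.3)
env.move_straight(W(-.093,-.087,.20),max_speed=.15)
env.movep(W(-.02,.03,.33),down(0))
m=env.camera_model("wrist"); np.save("m2.npy",m); im=env.snapshot("wrist")
cv2.imwrite("pics/w2.png",cv2.resize(im[40:300,120:400,::-1],None,fx=2.2,fy=2.2,interpolation=cv2.INTER_CUBIC))
print(env.observe()['time_s'])
E
```

```text
False [0.4893 0.0451 0.0652] [-1.8119 -0.5708  5.1864]
True
[0.4886 0.0448 0.0538] [-3.5466 -0.1632 12.8594] 5.4417
7.75
```

View pics/w2.png

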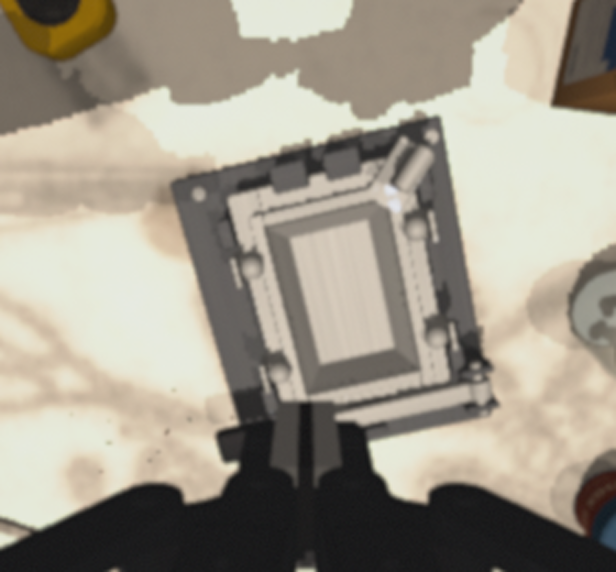

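The bar is down: its paddle now shows at about (232,442) in the crop. The nubs are at (252,265), (417,227), (437,331) and (278,366), and the ear top runs from (398,178) to (418,152).

Run:
```python
from rig import env
from h import *
np.set_printoptions(precision=4,suppress=True)
m=np.load("m2.npy",allow_pickle=True).item()
B=lambda u,z: back(m,np.array(u)/2.2+np.array([120,40]),z)
c,s=np.cos(YAW),np.sin(YAW)
def loc(p): d=p[:2]-FC; return np.array([c*d[0]+s*d[1],-s*d[0]+c*d[1]])
n=np.array([B(u,.062) for u in ((252,265),(417,227),(437,331),(278,366))]); print([loc(q) for q in n],loc(n.mean(0)))
for u,z in (((232,442),.055),((232,442),.129),((409,165),.090),((418,140),.09),((435,152),.09),((308,188),.066),((342,160),.066),((358,152),.066)): print(u,loc(B(u,z)))
e=W(.057,.077,0)
r=down(YAW+np.radians(135)-np.pi)
for z in (.056,.2): print(env.ik([e[0],e[1],z],r))
```

```text
[array([-0.0552,  0.0352]), array([0.0552, 0.0342]), array([ 0.0552, -0.0378]), array([-0.0558, -0.0368])] [-0.0002 -0.0013]
(232, 442) [-0.1034 -0.0876]
(232, 442) [-0.0857 -0.0555]
(409, 165) [0.0534 0.075 ]
(418, 140) [0.0612 0.0876]
(435, 152) [0.0696 0.0786]
(308, 188) [-0.0077  0.075 ]
(342, 160) [0.0169 0.0866]
(358, 152) [0.0277 0.089 ]
[0.3432 0.3596 1.8252 0.     0.9568 0.8916]
[0.3432 0.224  1.7116 0.     1.206  0.8916]
```

Run:
```python
from rig import env
from h import *
np.set_printoptions(precision=4,suppress=True)
r=down(YAW+np.radians(135)-np.pi)
env.command_gripper(.29)
env.movep(W(.0585,.0785,.16),r)
env.move_straight(W(.0585,.0785,.115),max_speed=.1)
hit=env.move_straight(W(.0585,.0785,.056),max_speed=.05,force_limit=8)
o=env.observe();print(hit,o['ee_pos'],o['contact_force'],o['grip_width'],o['time_s'])
a=env.snapshot("wrist");cv2.imwrite("pics/w3.png",cv2.resize(a[:,:,::-1],(640,480)))
```

```text
False [0.5978 0.2415 0.0565] [-0.275  -0.6055 -0.9089] 0.28650664384531155 10.8333
```

View pics/w3.png

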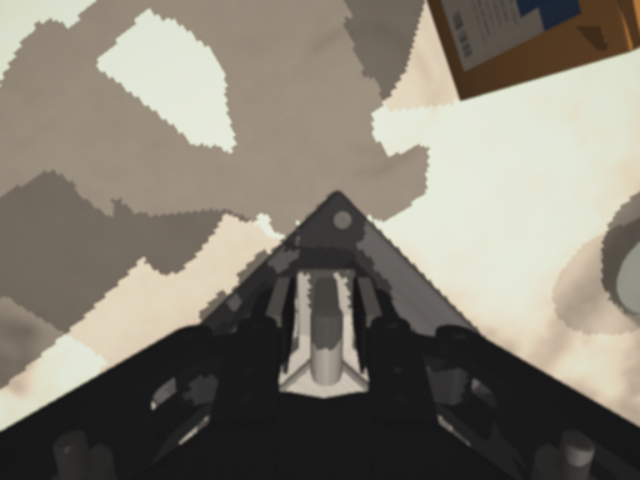

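The ear (column 325) sits centred between the fingers (columns 300 to 360), with no contact yet. I'll close and peel.

```bash
cat >> h.py <<'E'
def tilt(P,r,th,pivot):
    """rotate TCP pose (P,r) by th about the horizontal axis through pivot square to the tray diagonal, ear side up"""
    d=W(.057,.077,0)-W(-.05,-.07,0); d/=np.linalg.norm(d)
    R=cv2.Rodrigues(np.cross(d,[0,0,1.])*th)[0]
    return pivot+R@(P-pivot), cv2.Rodrigues(R@cv2.Rodrigues(r)[0])[0].ravel()
E
python3 - <<'E'
from rig import env
from h import *
np.set_printoptions(precision=4,suppress=True)
env.command_gripper(0.0)
o=env.observe();print(o['grip_width'],o['grasp_force'],o['contact_force'])
P,r=o['ee_pos'].copy(),o['ee_rot'].copy(); np.save("grasp.npy",np.r_[P,r])
piv=W(-.05,-.07,.047)
for th in (.03,.06,.09,.12,.15,.17):
    p,q=tilt(P,r,th,piv)
    hit=env.move_straight(p,q,max_speed=.03,force_limit=60)
    o=env.observe();print(th,hit,o['ee_pos'],o['contact_force'],o['moment'],o['grip_width'],o['grasp_force'])
    if hit: break
env.pause(.2);print(env.observe()['time_s'])
cv2.imwrite("pics/s2.png",cv2.resize(env.snapshot("side")[90:240,150:350,::-1],(800,600),interpolation=cv2.INTER_CUBIC))
E
```

```text
0.10506430562871318 60.00174701213837 [-0.7442 -1.6916  1.6233]
0.03 False [0.5972 0.2409 0.0615] [ 0.7864  1.4749 -5.3584] [ 0.1643 -0.2736  0.0236] 0.10274092135422944 59.02801036834717
0.06 False [0.5969 0.24   0.0675] [-0.1312  0.2883 -5.4038] [ 0.2181  0.1208 -0.0587] 0.10525221291197744 59.57161366939545
0.09 False [0.599  0.2399 0.0749] [ 1.0846 -0.4044 -0.7935] [-0.1714 -0.4781 -0.1842] 0.10333554937532294 60.34521996974945
0.12 False [0.5991 0.2396 0.0806] [ 2.4056 -0.3977  2.8412] [-0.0856 -0.7218 -0.1081] 0.10323085535369196 60.7121479511261
0.15 False [0.5976 0.2386 0.0848] [4.4763 1.1485 1.3032] [ 0.3307 -0.9728  0.1005] 0.10205426002927549 60.531524419784546
0.17 False [0.5964 0.2375 0.0876] [4.0255 2.2447 0.9132] [ 0.2287 -0.8886  0.1176] 0.10766482222498092 60.47630846500397
13.3167
```

View pics/s2.png

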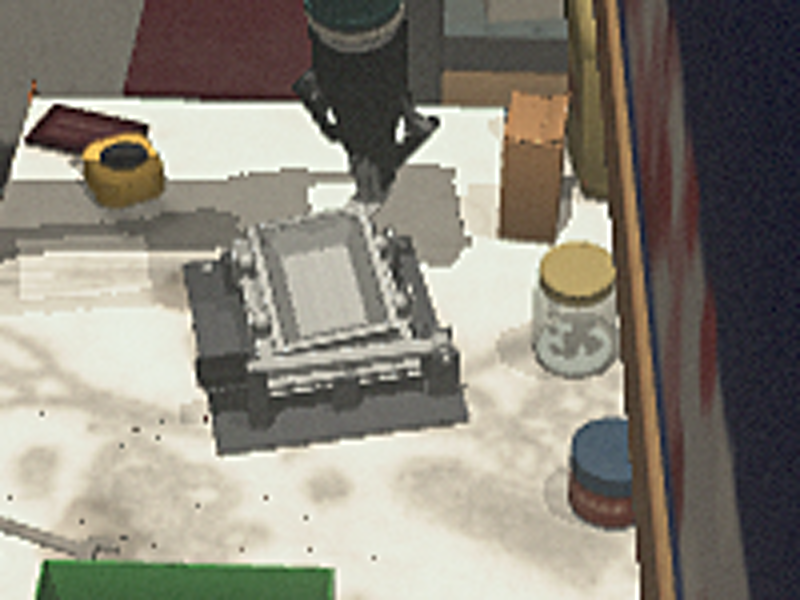

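The tray's ear corner is up (near (370,215)), the front and far side are still seated, and the bar is down. I'll keep tilting to free the last clip, then lift.

Run:
```python
from rig import env
from h import *
np.set_printoptions(precision=4,suppress=True)
g=np.load("grasp.npy");P,r=g[:3],g[3:]
piv=W(-.05,-.07,.047)
for th in (.22,.27,.32):
    p,q=tilt(P,r,th,piv+[0,0,(th-.17)*.04])
    hit=env.move_straight(p,q,max_speed=.04,force_limit=40)
    o=env.observe();print(th,hit,o['contact_force'],o['moment'])
env.move_straight(p+[0,0,.03],max_speed=.04); print(env.observe()['contact_force'])
env.move_straight(p+[0,0,.12],max_speed=.12)
p2=P+[0,0,.19]
env.move_straight(p2,r,max_speed=.12)
o=env.observe();print(o['ee_pos'],o['contact_force'],o['moment'],o['grip_width'],o['grasp_force'],o['time_s'])
cv2.imwrite("pics/s3.png",cv2.resize(env.snapshot("side")[60:260,130:350,::-1],(790,600),interpolation=cv2.INTER_CUBIC))
```

```text
0.22 False [ 1.6799  0.4814 -0.5992] [-0.0448 -0.4387  0.2305]
0.27 False [ 2.4489 -0.9517 -2.184 ] [-0.132  -0.3713  0.1451]
0.32 False [ 1.2798 -0.73   -0.5874] [-0.1717 -0.2245  0.1158]
[ 0.049  -0.0935 -1.2552]
[0.5972 0.2421 0.2446] [ 0.182  -0.5906 -2.9636] [ 0.0867 -0.0324 -0.0105] 0.10738122416613866 60.215803384780884 16.7667
```

View pics/s3.png

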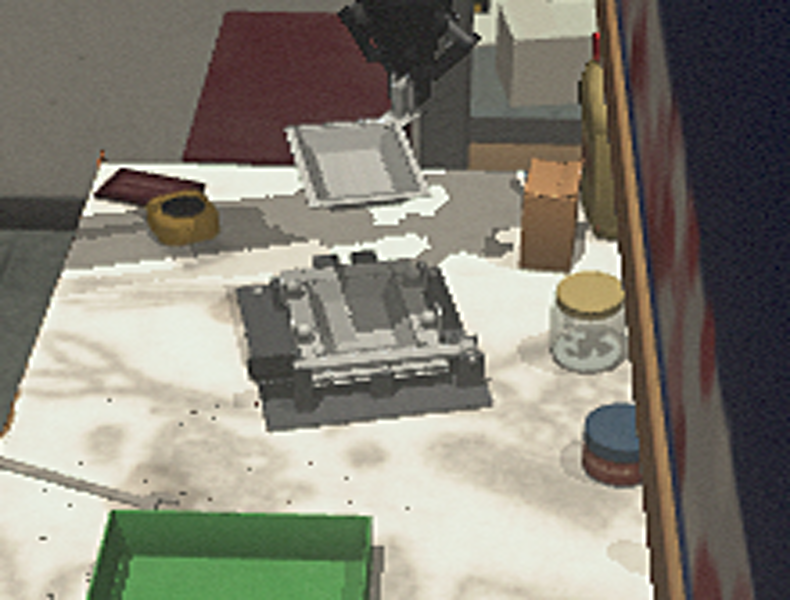

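The tray is free and looks nearly level, with corners at (290,128), (405,120), (428,195) and (312,207). The lower trays and bar are in place. I'll carry it to the box.

Run:
```python
from rig import env
from h import *
np.set_printoptions(precision=4,suppress=True)
o=env.observe();P=o['ee_pos'];
off=W(.0585,.0785,0)-W(0,0,0); T=np.array([.482,-.309,0])+off
try: env.move_straight([T[0],T[1],.245],max_speed=.2)
except env.Unreachable as e: print("unreach",e)
env.move_straight([T[0],T[1],.195],max_speed=.1)
env.pause(.3)
o=env.observe();print(o['ee_pos'],T,o['contact_force'],o['moment'],o['grasp_force'],o['time_s'])
a=env.snapshot("scene");b=env.snapshot("side")
cv2.imwrite("pics/sc4.png",cv2.resize(a[60:280,220:460,::-1],(640,587),interpolation=cv2.INTER_CUBIC))
cv2.imwrite("pics/sd4.png",cv2.resize(b[150:370,110:350,::-1],(640,587),interpolation=cv2.INTER_CUBIC))
```

```text
[ 0.5209 -0.2192  0.1958] [ 0.5204 -0.219   0.    ] [-0.6343  0.1784 -0.9814] [ 0.1237 -0.0182  0.0142] 60.21056771278381 20.25
```

View pics/sc4.png

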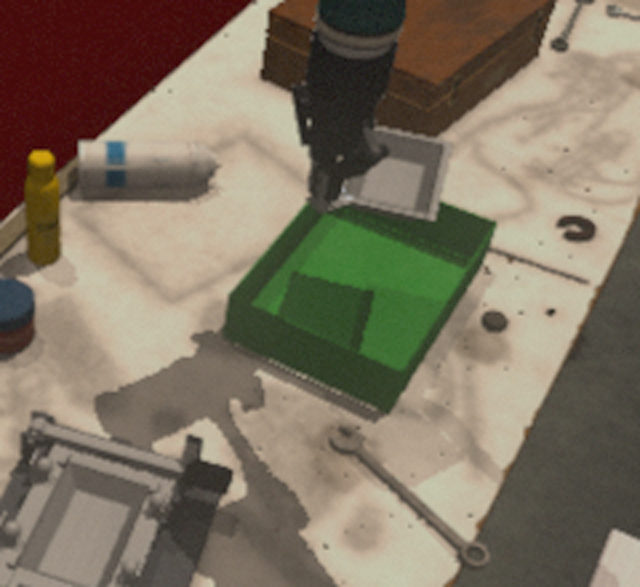

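View pics/sd4.png

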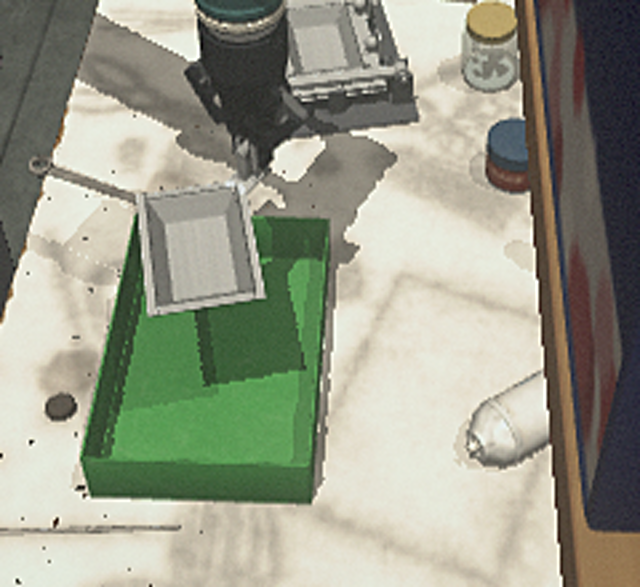

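In the side crop the tray's rim corners are at (137,193), (240,183), (265,297) and (152,315). In the scene crop they are at (448,140), (437,220) and (375,128). I'll fit the tray pose to these.

Run:
```python
from rig import env
from h import *
from scipy.optimize import least_squares
np.set_printoptions(precision=4,suppress=True)
S=env.camera_model("side");C=env.camera_model("scene")
su=np.array([(137,193),(240,183),(265,297),(152,315)])/2.667+[110,150]
sl=np.array([(-50,70,24),(50,70,24),(50,-70,24),(-50,-70,24)])/1e3
cu=np.array([(448,140),(437,220),(375,128)])/2.667+[220,60]
cl=np.array([(-50,-70,24),(-50,70,24),(50,-70,24)])/1e3
def f(v):
    R=cv2.Rodrigues(v[3:])[0]; return np.r_[(proj(S,sl@R.T+v[:3])-su).ravel(),(proj(C,cl@R.T+v[:3])-cu).ravel()]
s=least_squares(f,[.48,-.31,.165,0,0,.237],x_scale=[.01]*3+[.1]*3)
print(s.x,"res px",s.fun)
R=cv2.Rodrigues(s.x[3:])[0]; print("tilt",np.arccos(R[2,2]),"z axis",R[:,2])
# box middle from the side picture rim / base corners
B=lambda u,z: back(S,np.array(u)/2.667+[110,150],z)
print([B(u,z)[:2] for u,z in (((252,217),.066),((330,218),.066),((82,457),.066),((314,466),.066),((89,496),0),((311,502),0))])
```

```text
[ 0.478  -0.314   0.1611 -0.0087  0.0408  0.2379] res px [-1.7697  0.4752  0.4726 -0.4937 -0.8979  0.8754 -3.1582  0.0723  1.2492
  0.1392 -1.3793 -0.1506 -6.536  -1.4877]
tilt 0.041675282026432066 z axis [0.0394 0.0135 0.9991]
[array([ 0.5083, -0.174 ]), array([ 0.5884, -0.1722]), array([ 0.3897, -0.4552]), array([ 0.5908, -0.4565]), array([ 0.3862, -0.455 ]), array([ 0.5864, -0.4536])]
```

The tray's middle is at about (0.478, -0.314) and the box's at (0.488, -0.313). The underside is at 0.161 m, the tilt is 0.04 rad, and the arm is still. All of this is within tolerance, so I'm handing in.

```bash
python3 -c "
from rig import env
print(env.hand_in())"
```

```text
the job is handed in; nothing more can be done
None
```

The job is handed in: the bar is caught down, the top tray was peeled off ear corner first with the lower trays left seated, and it is held still and nearly level (0.04 rad) about 95 mm above the rim, within about 10 mm of the box's middle by camera estimate; no verdict was returned.

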